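Sort wheel hubs by the feel of their bearings

TASK

Check the bearings of the three front hubs that stand by their axles in the slotted wooden holder: turn each by hand at least an eighth of a turn on its axle, leave it turned, and feel whether it runs freely or drags. Stand every hub that drags upright and fully home in a round hole of the rebuild block, and leave the sound ones standing in the holder. Handle the hubs gently, without knocking or forcing them against the wood, and do not disturb the other things on the ledge.

Things in the scene. Friction and masses are not known exactly. Their poses are not given: they have to be found in the camera images.
- holder: fixed wooden bar 75 x 370 x 45 mm (x, y, z), origin at the centre of its underside. In its top three blind slots at y = -125, 0 and +125 mm, each 9.5 (x) by 12.5 mm (y), 30 mm deep; each holds the flatted axle end of one hub, which therefore cannot turn (about 0.15 rad of play each way)
- block: fixed wooden block 250 x 85 x 45 mm (x, y, z), the rebuild block, with three empty round blind holes in its top at x = -90, 0 and +90 mm, each 17 mm across, 30 mm deep, with a 2 mm chamfer, so that a hub's axle end drops in with any yaw; origin at the centre of its underside
- block_hole0 (a point): centre of the mouth of the block's round hole at its x = -90 mm, level with the block's top, 45 mm above the ledge
- block_hole1 (a point): centre of the mouth of the block's round hole at its x = 0 mm, level with the block's top, 45 mm above the ledge
- block_hole2 (a point): centre of the mouth of the block's round hole at its x = 90 mm, level with the block's top, 45 mm above the ledge
- hub_a: front bicycle hub, 0.24 kg, upright on its axle, alike to the others. Origin on the axis, underside of the lower axle washer (22 mm wide), which rests on the wood; z up. Axle end below it: flats 8 x 11 mm (x, y) 18 mm long, then a 4 mm taper to 5 mm. Shell above: flanges 58 mm wide at z = 15-18 and 69-72 mm, 32 mm barrel between; boss on top, nut to z = 100, axle to z = 112 mm
- hub_a_boss (a point): on the hub's axis, mid-height of the round disc-mount boss (36 mm across, z = 72 to 95 mm above the hub's origin), 84 mm above the origin. Grip here: the boss is part of the shell, which turns without limit on the axle
- hub_a_port (a point): small grease port on the shell's barrel, 17.5 mm off the axis, 44 mm above the hub's origin; goes round with the shell and at the start faces the near long side of the holder (its -x), like the other hubs' ports, within 0.1 rad
- hub_a_shell (a joint): angle of this hub's shell on its axle, counter-clockwise from above, within 0.1 rad of 0 at the start, no limit. Sound bearings resist turning with about 0.012 N m, bearings that drag with about 0.26 N m; neither coasts. Nothing shows from outside which hubs drag, and their number is not told
- hub_b: front bicycle hub, 0.24 kg, upright on its axle, alike to the others. Origin on the axis, underside of the lower axle washer (22 mm wide), which rests on the wood; z up. Axle end below it: flats 8 x 11 mm (x, y) 18 mm long, then a 4 mm taper to 5 mm. Shell above: flanges 58 mm wide at z = 15-18 and 69-72 mm, 32 mm barrel between; boss on top, nut to z = 100, axle to z = 112 mm
- hub_b_boss (a point): on the hub's axis, mid-height of the round disc-mount boss (36 mm across, z = 72 to 95 mm above the hub's origin), 84 mm above the origin. Grip here: the boss is part of the shell, which turns without limit on the axle
- hub_b_port (a point): small grease port on the shell's barrel, 17.5 mm off the axis, 44 mm above the hub's origin; goes round with the shell and at the start faces the near long side of the holder (its -x), like the other hubs' ports, within 0.1 rad
- hub_b_shell (a joint): angle of this hub's shell on its axle, counter-clockwise from above, within 0.1 rad of 0 at the start, no limit. Sound bearings resist turning with about 0.012 N m, bearings that drag with about 0.26 N m; neither coasts. Nothing shows from outside which hubs drag, and their number is not told
- hub_c: front bicycle hub, 0.24 kg, upright on its axle, alike to the others. Origin on the axis, underside of the lower axle washer (22 mm wide), which rests on the wood; z up. Axle end below it: flats 8 x 11 mm (x, y) 18 mm long, then a 4 mm taper to 5 mm. Shell above: flanges 58 mm wide at z = 15-18 and 69-72 mm, 32 mm barrel between; boss on top, nut to z = 100, axle to z = 112 mm
- hub_c_boss (a point): on the hub's axis, mid-height of the round disc-mount boss (36 mm across, z = 72 to 95 mm above the hub's origin), 84 mm above the origin. Grip here: the boss is part of the shell, which turns without limit on the axle
- hub_c_port (a point): small grease port on the shell's barrel, 17.5 mm off the axis, 44 mm above the hub's origin; goes round with the shell and at the start faces the near long side of the holder (its -x), like the other hubs' ports, within 0.1 rad
- hub_c_shell (a joint): angle of this hub's shell on its axle, counter-clockwise from above, within 0.1 rad of 0 at the start, no limit. Sound bearings resist turning with about 0.012 N m, bearings that drag with about 0.26 N m; neither coasts. Nothing shows from outside which hubs drag, and their number is not told
- cup: bystander: grey ceramic cup, 76 mm across the rim, 75 mm tall; origin at the centre of its underside
- caliper: bystander: steel brake caliper lying on the ledge, about 34 x 96 x 40 mm; origin at the centre of its underside
- spanner: bystander: chrome spanner lying flat, 158 mm long along its x, 7 mm thick; origin at its middle, on the underside
- lever_stand: bystander: fixed plywood holder 50 x 70 x 35 mm with a slot in which the tire lever stands; origin at the centre of its underside
- lever: bystander: blue plastic tire lever standing in its slotted holder, 104 mm long, its top 114 mm above the ledge; origin at its lower end
Things that resemble listed ones, but are neither listed nor needed, are in the scene too. What is shaped like the hub_b but red is not meant. Leave any red look-alike of the hub_a alone.

How it is judged:
By the outcome, as a careful person would: the job done as asked, in the order asked, and still so for the second after the job is handed in, with the robot touching nothing.
It also fails if it takes over 72 s, if anything falls off the work surface, if the arm or the gripper's body presses on something with over 40 N, if the wrist force passes 120 N, or if a joint passes its speed limit or range.

ROBOT

A 7-joint arm with a two-finger parallel gripper is mounted at the origin on the work surface. World frame = base frame: x ahead of the robot, y to its left, z up, the work surface at z = 0. Lengths are in mm, angles in rad, forces in N, time in s.
With the tool pointing down it reaches from about 400 to 875 mm from the base axis. Payload 6.5 kg.
Tool frame: the origin (TCP) lies between the finger pads; the fingertips stand 8 mm ahead of it and the grasp point (between the pads) lies 11 mm behind it (finger_overhang is the distance from the TCP to the fingertips, in mm); z points along the fingers, y is the line along which they close (so a half turn about z gives the same grasp; the last joint's range is limited). The gripper opens to 85 mm and grips with 20 to 120 N. Pads are 22 mm wide; open, the fingers measure 114 mm over their backs; the gripper's body (76 mm by 85 mm) begins 54 mm behind the grasp point. The pads swing forward as they close: fully open they stand 13 mm farther back than shut.
Start: joints at [-0.066, 0.536, -0.004, 1.538, 0.003, 1.067, -0.071], TCP at [649.992, 0, 239.29] pointing down, gripper open.
Joint ranges: [-2.7, 2.7], [-0.37, 2.16], [-1.27, 1.26], [0.24, 2.4], [-1.31, 4.45], [0.19, 1.91], [-2.76, 2.76]. Speed limits (rad/s): [2.39, 2.39, 3.14, 3.14, 3.14, 3.14, 3.14].

INTERFACE

Orientations are given as [roll, pitch, yaw] about the fixed x, y, z axes, in that order (R = Rz(yaw) Ry(pitch) Rx(roll)).
In Python, from plant import state, grab_frame, get_calibration, finish_job, finger_overhang gives the robot as it stands.
- The arm moves only by the shell command python3 -m handwheel 'ROWS' [FORCE]. ROWS is text: rows parted by semicolons, each of 5 numbers parted by spaces: the opening, from 0 (shut) to 1 (fully open), then the shift along the tool's x, y, z in mm, then the turn about the tool's z in rad. In form: gripper x y z spin; .... A call has 1 to 10 rows; each row shifts and turns the commanded pose from where the row before left it, along the tool's axes as they then stand; what a row does not reach is not made up. A row lasts 1/8 s, in which the tool goes at most 62.5 mm and 10.7 degrees, less where a joint would pass 70% of its speed; a pose out of reach is approached as far as the arm can. A call with a gripper value outside its range is refused whole. The fingers move at their own pace and stop on an object; FORCE is the grip in N (left out, the last holds). Time passes only in rows, so rows that do not move let the fingers close. It gives the time, the measured TCP pose, the force, the opening and the grip force at its end, in the units of the state.
- state(): the state, without advancing time (a new reading comes with each control period).
- grab_frame(name): name is "scene" or "side" or "wrist"; returns (picture, depth): 480x640x3 uint8, red, green, blue; 480x640 float32, mm along the optical axis (not along the pixel's ray), 0 where there is no reading.
- get_calibration(name): a dict with "vfov" (degrees; the focal length in pixels is half the picture's height over the tangent of half this angle, whatever the lens; pixels are square), "cx", "cy" (the principal point, pixels), "R" (3x3) and "t" (3): a world point X has camera coordinates R X + t. Camera axes: x right, y down, z forward; pixel columns grow to the right and rows downward; lengths in mm; the calibration is good to about 2 mm. A picture is of the moment at which its call begins: read the wrist's pose just before it. get_calibration takes no time and is no camera call; for the wrist camera it gives the pose at the moment of the call.
- finish_job(): hands the job in; it is judged then, once.
The state is a dict: "t": time; "q": joint angles; "qvel": joint speeds; "tau": joint torques, N m; "eef_pos": TCP position; "orientation": TCP orientation; "force": force on the tool from outside, world axes, zero at the start; "torque": the same for the moment, N m; "grip_width": opening from 0.0 (shut) to 1.0 (fully open); "grasp_force": force on a finger pad.
Only numpy, scipy, OpenCV 4.12 (cv2) and the standard library are available. Lean on these libraries where they do the work, as an engineer would, in place of code of your own. Each camera call takes 0.05 s, during which the arm holds its last target. There are 200 camera calls.

## Working session

There is one attempt and no reset: what is moved stays moved. The work goes in short steps, Python scripts to look and compute and a shell command to move; the robot and the scene stay as the last step left them, time stands still between calls to the robot, and variables do not carry over. Pictures are saved under pics/ and viewed, at most 10 in all, crops included, and the job is handed in when it is done.

```bash
ls; mkdir -p pics
python3 - <<'E'
from plant import *
import cv2,numpy as np
s=state();print(s)
ims=[]
for n in("scene","side"):
    p,d=grab_frame(n);c=get_calibration(n);np.savez(f"{n}0.npz",p=p,d=d,**c)
    cv2.imwrite(f"pics/{n}0.png",p[:,:,::-1]);print(n,c)
E
```

```text
pics
{'t': 0.0, 'q': array([-0.06619964,  0.53716214, -0.00443211,  1.53890593,  0.00259413,
        1.06728229, -0.07115812]), 'qvel': array([ 6.31864398e-04, -9.42752740e-04, -3.06593763e-05,  5.86928067e-04,
       -2.18058043e-03,  1.96966082e-04, -1.82256348e-03]), 'tau': array([-4.51575825e-04, -5.83398092e+01,  1.04865700e+00, -2.59097242e+01,
        1.23920938e-02,  9.44124302e-03, -7.87308863e-06]), 'eef_pos': array([ 6.49368896e+02, -2.08506415e-02,  2.38402955e+02]), 'orientation': array([-3.13984527e+00,  1.26633460e-04,  1.57090154e+00]), 'force': array([ 0.10927013, -0.28605342,  0.66067918]), 'torque': array([-0.03788981,  0.05547329,  0.04112776]), 'grasp_force': 0.0, 'grip_width': 1.0013415664689491}
scene {'vfov': 50.61009671112666, 'cx': 321.4693401895365, 'cy': 237.42398731364344, 'R': array([[-0.06099088,  0.9980157 ,  0.0156453 ],
       [ 0.68875246,  0.05342558, -0.72302542],
       [-0.72242658, -0.03332222, -0.69064424]]), 't': array([  41.76268796, -312.01855636, 1382.05641708])}
side {'vfov': 57.339415579055384, 'cx': 326.7651238240166, 'cy': 239.09577879907283, 'R': array([[ 0.81037831, -0.58564852, -0.01740129],
       [-0.32425416, -0.42354687, -0.84585299],
       [ 0.48800229,  0.69110336, -0.53313217]]), 't': array([-490.40668096,  276.71136721,  598.48848134])}
```

View pics/scene0.png

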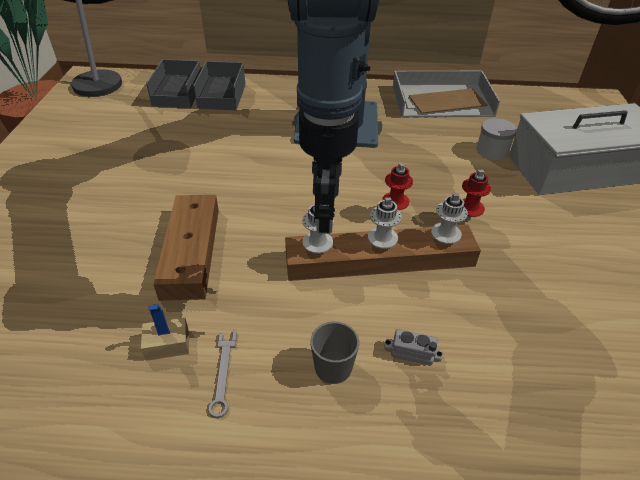

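View pics/side0.png

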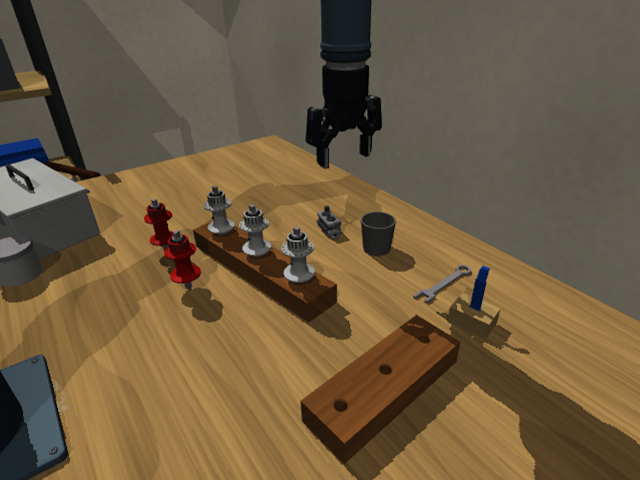

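The scene view shows three silver hubs in the holder, at (317,235), (384,225) and (450,220). In the side view they are at (297,262), (255,235) and (219,212). The red look-alikes stand behind the holder on the table, at scene (398,186) and (475,192), so the silver ones in the slots are meant. The block holes in the scene view are at (194,206), (188,236) and (180,269).

```bash
cat > h.py <<'E'
import numpy as np,cv2
from scipy.optimize import least_squares
def load(n):
    z=np.load(n);return z['p'],z['d'],{k:z[k] for k in('vfov','cx','cy','R','t')}
def cloud(d,c):
    f=240/np.tan(np.radians(c['vfov'])/2);v,u=np.mgrid[:480,:640]
    P=np.stack([(u-c['cx'])/f*d,(v-c['cy'])/f*d,d],-1)
    return (P-c['t'])@c['R']
def ray(u,v,c,z):
    f=240/np.tan(np.radians(c['vfov'])/2)
    w=np.array([(u-c['cx'])/f,(v-c['cy'])/f,1])@c['R'];o=-c['R'].T@c['t']
    return o+w*(z-o[2])/w[2]
def circ(P,r,x0):
    return least_squares(lambda q:np.hypot(P[:,0]-q[0],P[:,1]-q[1])-r,x0,loss='soft_l1',f_scale=1.5)
E
python3 - <<'E'
from h import *
for n,hubs,holes in(("scene",[(317,235),(384,218),(452,213)],[(194,206),(188,236),(180,269)]),("side",[(297,245),(255,222),(217,203)],[(341,405),(385,369)])):
    p,d,c=load(n+"0.npz");W=cloud(d,c);hsv=cv2.cvtColor(p,cv2.COLOR_RGB2HSV)
    print(n,"table z",np.median(W[380:440,300:500,2]))
    for u,v in hubs:
        x0=ray(u,v,c,125)[:2]
        m=(hsv[...,1]<70)&(d>0)&(W[...,2]>119)&(W[...,2]<138)&(np.hypot(W[...,0]-x0[0],W[...,1]-x0[1])<40)
        P=W[m]
        if len(P)>20:
            r=circ(P,18,x0);print("hub",x0.round(),len(P),r.x.round(1),np.abs(r.fun).mean().round(2))
    g=cv2.cvtColor(p,cv2.COLOR_RGB2GRAY)
    for u,v in holes:
        a=g[v-9:v+10,u-11:u+12];m=(a<np.percentile(a,50)*.6).astype(np.uint8)
        N,_,st,ce=cv2.connectedComponentsWithStats(m);i=1+np.argmax(st[1:,4]) if N>1 else 0
        print("hole",st[i],ce[i]+[u-11,v-9],ray(*(ce[i]+[u-11,v-9]),c,45).round(1))
    # block top / holder top by height
    for nm,box in(("block",(-380,-120)),("holder",(-110,330))):
        m=((W[...,2]>40)&(W[...,2]<49)&(hsv[...,1]>80)&(W[...,1]>box[0])&(W[...,1]<box[1])&(W[...,0]>380)&(W[...,0]<760)).astype(np.uint8)
        N,l,st,ce=cv2.connectedComponentsWithStats(cv2.morphologyEx(m,cv2.MORPH_OPEN,np.ones((3,3))))
        q=W[l==1+np.argmax(st[1:,4])][:,:2].astype(np.float32);print(nm,len(q),cv2.minAreaRect(q))
E
```

```text
scene table z -0.39409951059428827
hub [579. -16.] 52 [530.4 -18.5] 1.1
hub [526. 101.] 173 [538.5  99.6] 5.51
hub [502. 225.] 171 [486.2 227.9] 1.04
hole [ 9  7  6  4 21] [194.38095238 205.42857143] [ 425.7 -280.6   45. ]
hole [ 9  6  7  6 26] [188.65384615 235.46153846] [ 515.7 -269.9   45. ]
hole [ 6  6 11 13 83] [181.25301205 271.04819277] [ 608.9 -259.9   45. ]
block 3938 ((514.6236572265625, -273.0302429199219), (253.22677612304688, 86.3991928100586), 6.381015300750732)
holder 4008 ((508.8283996582031, 105.32013702392578), (79.4748306274414, 370.62457275390625), 10.1987943649292)
side table z 1.6410412391269653
hub [526. -24.] 185 [528.8 -18.4] 0.76
hub [506.  94.] 156 [506.6 104.6] 0.83
hub [480. 213.] 140 [484.3 227.8] 0.83
hole [  4   4  13  12 113] [339.97345133 405.39823009] [ 422.9 -283.6   45. ]
hole [ 5  5 12  9 84] [384.75       369.28571429] [ 512.  -273.5   45. ]
block 8267 ((512.6392211914062, -273.8544921875), (252.03228759765625, 86.86744689941406), 6.351836681365967)
holder 2866 ((504.68927001953125, 104.91658782958984), (79.0242919921875, 374.27398681640625), 10.83867359161377)
```

```bash
python3 -m handwheel '1 26 -35 0 0;1 26 -35 0 0;1 26 -36 0 0;1 27 -36 0 0;1 0 0 0 0;1 0 0 0 0'
python3 - <<'E'
from h import *
from plant import *
for n in("scene","side"):
    p,d,c=load(n+"0.npz");W=cloud(d,c);hsv=cv2.cvtColor(p,cv2.COLOR_RGB2HSV)
    m=(hsv[...,1]>150)&((hsv[...,0]<6)|(hsv[...,0]>174))&(W[...,0]>250)&(d>0)&(W[...,2]>60)&(W[...,0]<600)
    P=W[m];
    for a,b in((50,170),(170,400)):
        Q=P[(P[:,1]>a)&(P[:,1]<b)]
        if len(Q):print(n,"red",len(Q),np.median(Q,0).round(),Q[:,2].max().round())
s=state();print(s['eef_pos'],s['orientation'],s['q'],finger_overhang)
c=get_calibration("wrist");p,d=grab_frame("wrist");np.savez("wrist1.npz",p=p,d=d,**c);cv2.imwrite("pics/wrist1.png",p[:,:,::-1])
print(c)
E
```

```text
t: 0.85
eef_pos: [508.5, 104.5, 239.3]
orientation: [3.141, 0.0, 1.571]
force: [0.5, -1.1, -0.3]
grip_width: 0.999
grasp_force: 0.0
scene red 457 [381. 136.  94.] 121.0
scene red 465 [390. 291.  94.] 119.0
side red 606 [362. 125.  95.] 132.0
side red 461 [372. 282.  94.] 118.0
[508.46639416 104.47651681 239.33659161] [3.14111501e+00 4.35056706e-04 1.57056275e+00] [-0.24561963  0.31511574 -0.05369761  1.88092039  0.02119919  0.94575842
 -0.30931128] 8.0
{'vfov': 69.87106598233642, 'cx': 321.7510017989332, 'cy': 235.89391765199096, 'R': array([[ 9.99998578e-01, -1.15974403e-03,  1.22440872e-03],
       [-1.48074304e-03, -9.51286079e-01,  3.08306021e-01],
       [ 8.07206907e-04, -3.08307395e-01, -9.51286444e-01]]), 't': array([-508.59243338,   59.18863905,  411.91663127])}
```

View pics/wrist1.png

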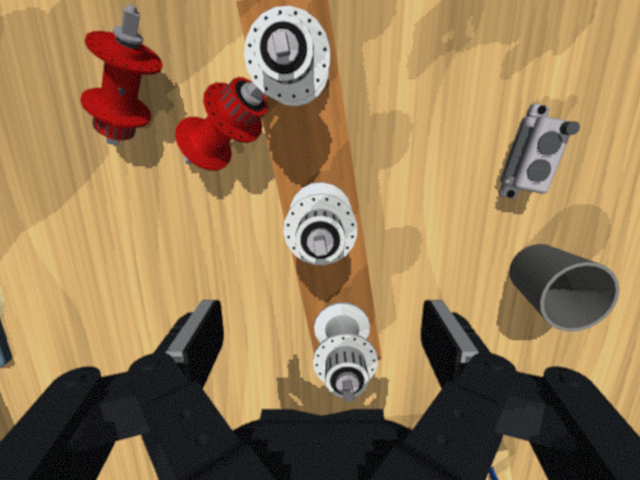

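```bash
cat >> h.py <<'E'
def hubs(f,guess):
    p,d,c=load(f);W=cloud(d,c)
    for g in guess:
        near=(d>0)&(np.hypot(W[...,0]-g[0],W[...,1]-g[1])<45)
        T=W[near&(W[...,2]>g[2]+154)];F=W[near&(W[...,2]>g[2]+111)&(W[...,2]<g[2]+120)]
        if len(T)<4 or len(F)<20:print(g,"few",len(T),len(F));continue
        e=cv2.fitEllipse(cv2.convexHull(F[:,:2].astype(np.float32)))
        print("tip",cv2.minAreaRect(T[:,:2].astype(np.float32)),T[:,2].max().round(1),"flange",np.round(e[0],1),np.round(e[1],1),np.median(F[:,2]).round(1))
E
python3 - <<'E'
from h import *
hubs("wrist1.npz",[(484,228,0),(507,105,0),(530,-18,0)])
p,d,c=load("wrist1.npz")
for u,v in((280,42),(320,243),(347,383)):print(ray(u,v,c,157).round(1))
E
```

```text
tip ((485.0992736816406, 227.12213134765625), (7.930607318878174, 10.968602180480957), 10.430787086486816) 159.4 flange [485.  227.4] [57.3 57.9] 117.5
tip ((507.22076416015625, 109.46224975585938), (89.29930114746094, 32.74807357788086), 1.1738907098770142) 331.0 flange [506.9 104.4] [57.3 57.7] 117.4
tip ((528.867431640625, -18.47449493408203), (7.951360702514648, 12.747570037841797), 10.71479606628418) 158.2 flange [528.9 -18.3] [57.4 58. ] 117.3
[485.2 226.9 157. ]
[507.4 107.3 157. ]
[527.9  -7.1 157. ]
```

The wrist view shows hubs c at (287,50), b at (320,225) and a at (345,360), with clear room for the fingers around hub b.

```bash
python3 -m handwheel '1 0 -1.6 0 -0.18;1 0 0 30 0;1 0 0 30 0;1 0 0 25 0;1 0 0 15 0;1 0 0 8 0;1 0 0 3 0;1 0 0 0 0'; python3 -c "
from plant import *
s=state();print(s['force'],s['torque'],s['q'][6])"
```

```text
t: 1.9
eef_pos: [506.8, 105.0, 128.7]
orientation: [3.141, -0.0, 1.751]
force: [0.2, 0.4, 0.3]
grip_width: 1.001
grasp_force: 0.0
[0.15947061 0.35755913 0.26242153] [ 0.00808709 -0.00309458 -0.03446407] -0.16263092075637883
```

```bash
python3 -m handwheel '0.5 -0.5 0 0 0;0.5 0 0 0 0;0.5 0 0 0 0;0.4 0 0 0 0;0.3 0 0 0 0;0.3 0 0 0 0;0.3 0 0 0 0' 30; python3 -c "
from plant import *
s=state();print(s['force'],s['torque'],s['q'][6])"
```

```text
t: 2.78
eef_pos: [506.7, 104.6, 128.6]
orientation: [3.141, -0.0, 1.751]
force: [-0.5, 0.3, 5.3]
grip_width: 0.414
grasp_force: 29.7
[-0.46309103  0.28787661  5.27626704] [-0.03997666  0.25127963  0.0083751 ] -0.161726682396286
```

```bash
python3 -m handwheel '0.3 0 0 0 0.12;0.3 0 0 0 0.15;0.3 0 0 0 0.15;0.3 0 0 0 0.15' >/dev/null; R='from plant import *
s=state();print(s["force"],s["torque"],s["q"][6],s["grasp_force"])'; python3 -c "$R"; python3 -m handwheel '0.3 0 0 0 0.15;0.3 0 0 0 0.15'>/dev/null; python3 -c "$R"; python3 -m handwheel '0.3 0 0 0 0.15;0.3 0 0 0 0.15;0.3 0 0 0 0.1'; python3 -c "$R"
```

```text
[-1.31269286  0.64768279  4.46704452] [0.02683434 0.25226483 0.2595436 ] -0.6448507717988987 29.787677228450775
[-0.56830044  0.90466755  4.79699365] [0.16203301 0.23085068 0.28033424] -0.8957614822367131 29.770058691501617
t: 3.9
eef_pos: [506.8, 105.0, 128.6]
orientation: [3.142, -0.001, 0.478]
force: [-0.4, 0.1, 4.6]
grip_width: 0.409
grasp_force: 29.8
[-0.4158848   0.06560177  4.60267058] [0.23861393 0.12382979 0.20749128] -1.2275369922616037 29.803171455860138
```

```bash
python3 -m handwheel '0.55 0 0 0 0;1 0 0 0 0;1 0 0 0 0;1 0 0 10 0;1 0 0 0 0' 30 --help 2>/dev/null | head -0; python3 -c "
from plant import *
s=state();print(s['t'],s['eef_pos'],s['grip_width'])"
```

```text
3.9 [506.79136657 104.99903651 128.57818816] 0.40869644738970834
```

That call contained a wrong sign (down instead of up) and it wasn't executed. Here is the corrected one.

```bash
python3 -m handwheel '0.55 0 0 0 0;0.8 0 0 0 0;1 0 0 0 0;1 0 0 -10 0;1 0 0 -25 0;1 0 0 -30 0;1 -12 40 0 0;1 -12 40 0 0;1 -13 40 0 0;1 0 0 0 0'
```

```text
t: 5.15
eef_pos: [529.6, -23.3, 194.2]
orientation: [3.139, -0.0, 0.475]
force: [0.4, -0.3, -0.5]
grip_width: 1.001
grasp_force: 0.0
```

```bash
python3 -m handwheel '1 0 0 0 0;1 0 0 0 0'
python3 - <<'E'
from h import *
from plant import *
c=get_calibration("wrist");p,d=grab_frame("wrist");np.savez("wrist2.npz",p=p,d=d,**c);cv2.imwrite("pics/wrist2.png",p[:,:,::-1])
hubs("wrist2.npz",[(485,227,0),(507,105,0),(529,-18,0)]);print(state()['eef_pos'])
E
```

```text
t: 5.4
eef_pos: [529.1, -17.6, 193.4]
orientation: [-3.141, -0.0, 0.483]
force: [-0.4, 0.5, 0.5]
grip_width: 1.004
grasp_force: 0.0
(485, 227, 0) few 0 0
tip ((507.60235595703125, 104.24125671386719), (8.782532691955566, 12.244834899902344), 2.0819342136383057) 158.6 flange [507.5 104.3] [57.5 58.5] 117.4
tip ((533.5170288085938, -15.841033935546875), (33.00077438354492, 89.29412841796875), 27.706666946411133) 285.2 flange [529.4 -18.7] [57.5 57.8] 117.3
[529.11297963 -17.68494624 193.38385971]
```

```bash
R='from plant import *
s=state();print(s["eef_pos"],s["force"],s["torque"],s["q"][6],s["grasp_force"])'; python3 -m handwheel '1 -0.3 0.8 20 0;1 0 0 20 0;1 0 0 15 0;1 0 0 8 0;1 0 0 2 0;0.5 0 0 0 0;0.5 0 0 0 0;0.45 0 0 0 0;0.35 0 0 0 0;0.3 0 0 0 0' 30;python3 -m handwheel '0.3 0 0 0 0;0.3 0 0 0 0' 30; python3 -c "$R"; python3 -m handwheel '0.3 0 0 0 -0.12;0.3 0 0 0 -0.15;0.3 0 0 0 -0.15;0.3 0 0 0 -0.15' >/dev/null;  python3 -c "$R"; python3 -m handwheel '0.3 0 0 0 -0.15;0.3 0 0 0 -0.15'>/dev/null; python3 -c "$R"; python3 -m handwheel '0.3 0 0 0 -0.15;0.3 0 0 0 -0.15;0.3 0 0 0 -0.1'; python3 -c "$R"
```

```text
t: 6.7
eef_pos: [529.7, -19.7, 128.8]
orientation: [3.142, -0.001, 0.481]
force: [-1.3, 1.1, 5.7]
grip_width: 0.406
grasp_force: 29.6
t: 6.95
eef_pos: [529.6, -19.6, 128.7]
orientation: [3.142, -0.001, 0.481]
force: [-0.7, 0.7, 5.2]
grip_width: 0.41
grasp_force: 29.6
[529.64296661 -19.64019122 128.72209923] [-0.72591484  0.65871633  5.1799742 ] [ 0.22146674  0.22635997 -0.00724029] -0.9581940489517766 29.62829053401947
[529.87716115 -19.93645363 128.73328077] [0.24066512 0.64991742 3.97501261] [ 0.09460775  0.0277397  -0.24435083] -0.4819954105154024 29.562398493289948
[530.09680302 -19.87024333 128.74159419] [-0.47254638  0.6424106   2.5481965 ] [ 0.09990257 -0.1960276  -0.3172557 ] -0.23153524584220897 29.520589113235474
t: 8.07
eef_pos: [530.4, -19.7, 128.7]
orientation: [3.139, -0.0, 1.754]
force: [1.6, 1.1, 2.5]
grip_width: 0.409
grasp_force: 29.6
[530.41995319 -19.67527492 128.74856426] [1.60625168 1.0844971  2.53205501] [ 0.32525183 -0.46466605 -0.2595945 ] 0.10308169434166906 29.621386528015137
```

```bash
python3 -m handwheel '0.55 0 0 0 0;0.8 0 0 0 0;1 0 0 0 0;1 0 0 -10 0;1 0 0 -25 0;1 0 0 -35 0;1 20 0 0 0;1 42 0 0 0;1 50 0 0 0;1 50 0 0 0' >/dev/null;python3 -m handwheel '1 50 0.5 0 0;1 25 0 0 0;1 14 0 0 0;1 0 0 0 0;1 0 0 0 0;1 0 0 0 0'
python3 - <<'E'
from h import *
from plant import *
c=get_calibration("wrist");p,d=grab_frame("wrist");np.savez("wrist3.npz",p=p,d=d,**c)
hubs("wrist3.npz",[(485,227,0)]);print(state()['eef_pos'])
E
```

```text
t: 10.07
eef_pos: [485.3, 225.7, 198.3]
orientation: [-3.142, 0.001, 1.749]
force: [-0.4, 0.5, -0.3]
grip_width: 1.0
grasp_force: 0.0
tip ((484.2918701171875, 229.9931182861328), (89.49403381347656, 32.62636947631836), 9.767382621765137) 289.7 flange [484.9 227.2] [57.5 57.8] 117.4
[485.17967239 225.98061932 198.27560152]
```

```bash
R='from plant import *
s=state();print(s["eef_pos"],s["force"],s["torque"],s["q"][6],s["grasp_force"])'; python3 -m handwheel '1 1.2 0 24 0;1 0 0 20 0;1 0 0 15 0;1 0 0 8 0;1 0 0 2.5 0;0.5 0 0 0 0;0.5 0 0 0 0;0.45 0 0 0 0;0.35 0 0 0 0;0.3 0 0 0 0' 30 >/dev/null;python3 -m handwheel '0.3 0 0 0 0;0.3 0 0 0 0' 30; python3 -c "$R"; python3 -m handwheel '0.3 0 0 0 0.12;0.3 0 0 0 0.15;0.3 0 0 0 0.15;0.3 0 0 0 0.15' >/dev/null;  python3 -c "$R"; python3 -m handwheel '0.3 0 0 0 0.15;0.3 0 0 0 0.15'>/dev/null; python3 -c "$R"; python3 -m handwheel '0.3 0 0 0 0.15;0.3 0 0 0 0.15;0.3 0 0 0 0.1'; python3 -c "$R"
```

```text
t: 11.62
eef_pos: [485.0, 228.6, 129.3]
orientation: [3.141, -0.0, 1.751]
force: [-0.4, -0.6, 4.7]
grip_width: 0.409
grasp_force: 29.7
[484.96907227 228.59556967 129.28114866] [-0.44488557 -0.55740748  4.66778937] [-0.08163871  0.20325444  0.02782339] -0.4245632287387361 29.729730784893036
[485.28823927 228.58305322 129.32121451] [ 0.20911754 -0.19373038  4.75514336] [-0.12991568 -0.038284   -0.04677174] -0.9083011781575712 29.723391830921173
[485.41194169 228.48124774 129.29502853] [ 0.79978344 -0.28733226  4.72278542] [-0.13419412 -0.14622086  0.04557065] -1.1595078052759766 29.71061199903488
t: 12.75
eef_pos: [485.5, 228.3, 129.3]
orientation: [3.141, -0.002, 0.477]
force: [0.8, -1.0, 3.1]
grip_width: 0.409
grasp_force: 29.8
[485.50933893 228.31346901 129.30849149] [ 0.83510143 -1.03954239  3.14573272] [-0.25384995 -0.2282228   0.00194514] -1.4918240934578137 29.795587062835693
```

```bash
python3 -m handwheel '0.55 0 0 0 0;0.8 0 0 0 0;1 0 0 0 0;1 0 0 -10 0;1 0 0 -25 0;1 0 0 -35 0;1 -6 20 0 0;1 -14 45 0 0;1 -15 48 0 0;1 -15 48 0 0' >/dev/null;python3 -m handwheel '1 -14 45 0 0;1 -7 23 0 0;1 -3 10 0 0;1 0 0 0 0;1 0 0 0 0;1 0 0 0 0'
python3 - <<'E'
from h import *
from plant import *
c=get_calibration("wrist");p,d=grab_frame("wrist");np.savez("wrist4.npz",p=p,d=d,**c);cv2.imwrite("pics/wrist4.png",p[:,:,::-1])
hubs("wrist4.npz",[(529,-18.5,0),(507,105,0)]);print(state()['eef_pos'])
E
```

```text
t: 14.75
eef_pos: [529.5, -16.4, 198.8]
orientation: [-3.141, -0.0, 0.483]
force: [0.8, -0.4, 0.1]
grip_width: 1.001
grasp_force: 0.0
tip ((534.391845703125, -15.527427673339844), (32.89458465576172, 89.51248931884766), 27.27777671813965) 290.8 flange [529.3 -18.6] [57.5 57.9] 117.4
tip ((507.5946960449219, 103.91857147216797), (8.933563232421875, 11.291189193725586), 2.317833185195923) 159.7 flange [507.5 104.3] [57.6 58.3] 117.4
[529.45971513 -16.68746539 198.75735549]
```

View pics/wrist4.png

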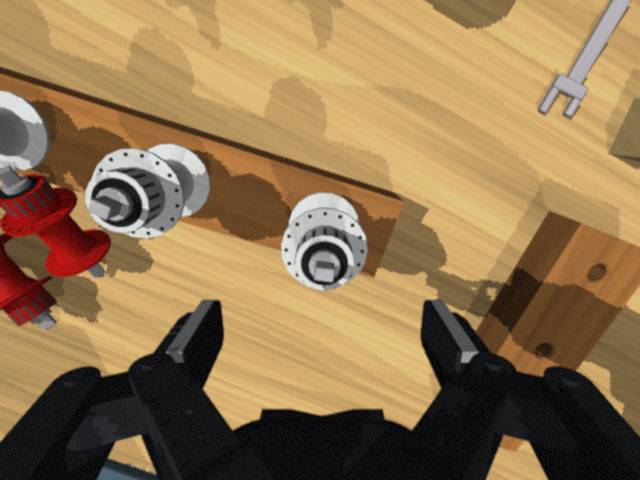

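The wrist view shows hub a upright at (324,262), hub b at (125,200), and two block holes at (543,350) and (597,271).

```bash
python3 -m handwheel '1 -0.6 1.1 25 0;1 0 0 20 0;1 0 0 15 0;1 0 0 8 0;1 0 0 2.5 0;0.5 0 0 0 0;0.5 0 0 0 0;0.45 0 0 0 0;0.35 0 0 0 0;0.3 0 0 0 0' 40 >/dev/null;python3 -m handwheel '0.3 0 0 0 0;0.3 0 0 0 0;0.3 0 0 0 0' 40; python3 -m handwheel '0.3 0 0 -4 0;0.3 0 0 -5 0;0.3 0 0 -5 0;0.3 0 0 -5 0;0.3 0 0 -6 0';  python3 -m handwheel '0.3 0 0 -10 0;0.3 0 0 -20 0;0.3 0 0 -20 0;0.3 0 0 -10 0;0.3 0 0 0 0;0.3 0 0 0 0';  python3 -c "
from plant import *
print(state())"
```

```text
t: 16.42
eef_pos: [529.9, -18.8, 128.8]
orientation: [3.141, -0.001, 0.481]
force: [-1.8, 0.5, 7.0]
grip_width: 0.405
grasp_force: 39.5
t: 17.05
eef_pos: [529.3, -19.0, 153.6]
orientation: [-3.141, 0.0, 0.481]
force: [-0.2, 0.6, -1.7]
grip_width: 0.406
grasp_force: 40.1
t: 17.8
eef_pos: [529.0, -19.0, 212.6]
orientation: [-3.141, 0.001, 0.481]
force: [-0.1, 0.6, -2.6]
grip_width: 0.41
grasp_force: 40.2
{'t': 17.8, 'q': array([-0.2881499 ,  0.373174  ,  0.29922311,  1.89670686, -0.13831742,
        0.89283478, -1.01109607]), 'qvel': array([ 0.00047356,  0.00553598, -0.00098599,  0.0029571 ,  0.00210196,
        0.00144471, -0.00190572]), 'tau': array([ 8.96434591e-03, -4.57783163e+01,  3.97386432e+00, -2.39331508e+01,
        1.48623227e-02, -1.16539790e-02, -9.49836940e-04]), 'eef_pos': array([528.98140326, -18.97297443, 212.64723709]), 'orientation': array([-3.14109738e+00,  1.15072751e-03,  4.80902790e-01]), 'force': array([-0.13789093,  0.63740589, -2.60570417]), 'torque': array([ 0.0300485 , -0.02684091,  0.03726052]), 'grasp_force': 40.173534750938416, 'grip_width': 0.4095372674219087}
```

```bash
cat >> h.py <<'E'
def holes(f,guess,zz=45):
    p,d,c=load(f);g=cv2.GaussianBlur(cv2.cvtColor(p,cv2.COLOR_RGB2GRAY),(3,3),0)
    fl=240/np.tan(np.radians(c['vfov'])/2);W=cloud(d,c)
    for q in guess:
        X=c['R']@np.array([*q,zz])+c['t'];u=int(c['cx']+fl*X[0]/X[2]);v=int(c['cy']+fl*X[1]/X[2])
        if not(25<u<615 and 25<v<455):continue
        # depth: points clearly below the block top near the hole mark its opening
        m=((W[...,2]<zz-5)&(d>0)&(np.hypot(W[...,0]-q[0],W[...,1]-q[1])<16)).astype(np.uint8)
        R=fl*13/X[2];a=g[v-22:v+23,u-22:u+23];t=(a<.62*np.median(a)).astype(np.uint8)
        N,l,st,ce=cv2.connectedComponentsWithStats(t);k=min(range(1,N),key=lambda i:abs(st[i,4]-np.pi*(fl*8.5/X[2])**2)) if N>1 else 0
        e=ce[k]+[u-22,v-22];print("hole",q,(u,v),"deep px",m.sum(),"dark",st[k],e.round(1),ray(*e,c,zz).round(1))
E
python3 - <<'E'
from h import *
G=[(424,-283.5),(513.5,-273.5),(603,-263.5)]
holes("wrist4.npz",G)
p,d,c=load("wrist4.npz");print(ray(543,350,c,45),ray(597,271,c,45))
cv2.imwrite("pics/crop4.png",cv2.resize(p[200:400,480:640,::-1],None,fx=3.5,fy=3))
E
```

```text
hole (424, -283.5) (497, 417) deep px 0 dark [10  0 16 11 64] [492.6 399.6] [ 440.3 -264.9   45. ]
hole (513.5, -273.5) (544, 350) deep px 148 dark [ 14  15  16  13 149] [544.1 348.8] [ 514.7 -272.6   45. ]
hole (603, -263.5) (598, 272) deep px 184 dark [ 12  14  18  16 136] [597.6 272. ] [ 602.8 -263.1   45. ]
[ 513.05327417 -272.53118953   45.        ] [ 603.32703437 -261.92498874   45.        ]
```

View pics/crop4.png

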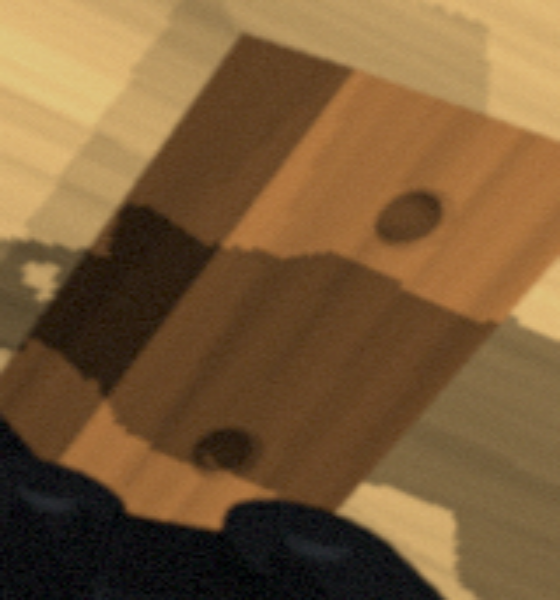

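The crop shows hole2 at pixel (597,272) and hole1 at (544,350). Both are empty round holes, and hole2 lies at about (602.7, -263). I'm carrying hub a there.

```bash
python3 -m handwheel '0.3 -3 15 0 0;0.3 -6 30 0 0;0.3 -8 45 0 0;0.3 -8 45 0 0;0.3 -8 45 0 0;0.3 -6 35 0 0;0.3 -4 20 0 0;0.3 -3 15.5 0 0' >/dev/null;python3 -m handwheel '0.3 0 0 0 0.12;0.3 0 0 0 0.13;0.3 0 0 0 0.12;0.3 0 0 0 0;0.3 0 0 0 0;0.3 0 0 0 0'
python3 - <<'E'
from h import *
from plant import *
s=state();print(s['eef_pos'],s['force'],s['q'][6])
for n in("wrist","side","scene"):
    c=get_calibration(n);p,d=grab_frame(n);np.savez(n+"5.npz",p=p,d=d,**c)
hubs("wrist5.npz",[(603,-263,83.8)])
p,d,c=load("side5.npz");q,_,_=load("scene5.npz")
cv2.imwrite("pics/side5.png",np.hstack([cv2.resize(p[200:480,260:480,::-1],(400,509)),cv2.resize(q[120:340,110:280,::-1],(393,509))]))
E
```

```text
t: 19.55
eef_pos: [604.6, -262.2, 213.3]
orientation: [-3.141, -0.0, 0.112]
force: [-0.3, -0.2, -2.0]
grip_width: 0.403
grasp_force: 40.4
[ 604.60429562 -262.24187475  213.30296125] [-0.29644551 -0.15176532 -1.98191133] -0.9020712367941365
tip ((608.9125366210938, -262.34002685546875), (34.468624114990234, 89.98324584960938), 6.410487174987793) 305.1 flange [ 605.4 -262.5] [56.5 57.1] 201.8
```

View pics/side5.png

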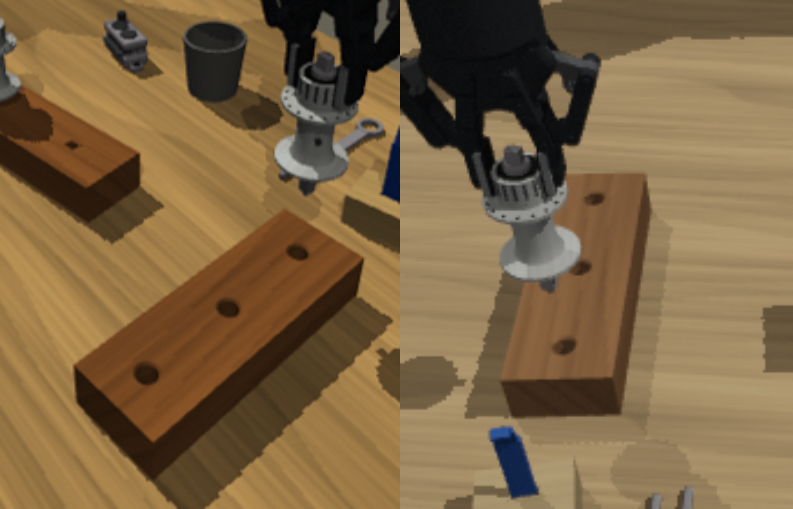

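Run:
```python
from h import *
from plant import *
print(state()['eef_pos'])
G=[(424,-283.5),(513.5,-273.5),(603,-263.5)]
for n in("side5","scene5"):
    holes(n+".npz",G);p,d,c=load(n+".npz");W=cloud(d,c)
    near=(d>0)&(np.hypot(W[...,0]-604,W[...,1]+262)<34)
    hsv=cv2.cvtColor(p,cv2.COLOR_RGB2HSV)
    z0=129
    for nm,a,b,r in(("boss",74,93,18),("barrel",28,60,16)):
        P=W[near&(W[...,2]>z0+a)&(W[...,2]<z0+b)&(hsv[...,1]<70)&(hsv[...,2]>60)];s=circ(P,r,(604,-262));print(n,nm,len(P),s.x.round(1),np.abs(s.fun).mean().round(2))
    m=near&(W[...,2]>100)&(W[...,2]<z0);print("below",m.sum(),np.median(W[m],0).round(1), W[m][:,2].min().round(1))
```

```text
[ 604.60515043 -262.40405171  213.37945714]
hole (424, -283.5) (340, 404) deep px 87 dark [ 16  18  13  12 118] [339.9 405.4] [ 422.9 -283.5   45. ]
hole (513.5, -273.5) (385, 368) deep px 66 dark [16 19 13  9 88] [384.9 369.1] [ 512.3 -273.4   45. ]
hole (603, -263.5) (423, 337) deep px 50 dark [17 20 12  8 70] [423.2 338.5] [ 601.5 -263.7   45. ]
side5 boss 138 [ 604.1 -261.8] 1.11
side5 barrel 232 [ 605.8 -260.8] 0.72
below 62 [ 600.7 -265.   117.4] 106.9
hole (424, -283.5) (193, 204) deep px 27 dark [41 24  4 21 39] [214.2 217.6] [ 460.2 -231.8   45. ]
hole (513.5, -273.5) (187, 234) deep px 29 dark [21 21  6  6 24] [188.5 235.4] [ 515.5 -270.2   45. ]
hole (603, -263.5) (180, 268) deep px 42 dark [20 21  8  6 35] [181.5 269.3] [ 604.7 -260.6   45. ]
scene5 boss 176 [ 605.4 -261. ] 2.18
scene5 barrel 245 [ 603.9 -262.3] 0.84
below 36 [ 609.2 -259.2  116.1] 107.1
```

```bash
python3 -m handwheel '0.3 -1.8 0.1 8 0;0.3 0 0 15 0;0.3 0 0 18 0;0.3 0 0 12 0;0.3 0 0 5 0;0.3 0 0 0 0;0.3 0 0 0 0;0.3 0 0 0 0'
python3 - <<'E'
from h import *
from plant import *
for n in("wrist","side"):
    c=get_calibration(n);p,d=grab_frame(n);np.savez(n+"6.npz",p=p,d=d,**c)
hubs("wrist6.npz",[(603,-263,26)])
q,_,_=load("wrist6.npz");p,_,_=load("side6.npz")
cv2.imwrite("pics/side6.png",np.hstack([cv2.resize(p[220:400,340:500,::-1],(400,450)),cv2.resize(q[200:420,220:420,::-1],(400,450))]))
E
```

```text
t: 20.7
eef_pos: [603.2, -262.9, 155.9]
orientation: [3.141, -0.001, 0.111]
force: [0.4, -0.7, -2.2]
grip_width: 0.398
grasp_force: 40.4
tip ((607.2685546875, -262.52593994140625), (34.088661193847656, 89.97762298583984), 6.476397514343262) 247.3 flange [ 603.5 -263.2] [57.2 57.8] 144.3
```

View pics/side6.png

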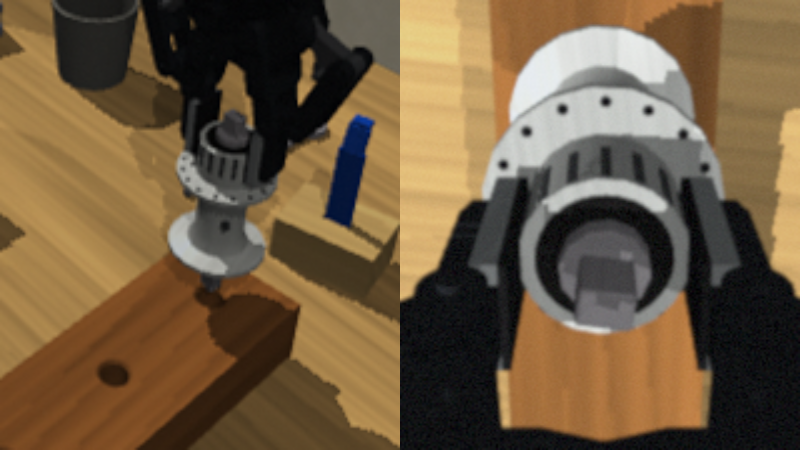

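The view shows hub a's axle end right above the hole. I'm lowering it slowly.

```bash
python3 -m handwheel '0.3 -0.4 0 4 0;0.3 0 0 5 0;0.3 0 0 4 0;0.3 0 0 0 0'; python3 -m handwheel '0.3 0 0 4 0;0.3 0 0 4 0;0.3 0 0 2 0;0.3 0 0 0 0'
```

```text
t: 21.3
eef_pos: [602.2, -262.7, 141.8]
orientation: [-3.141, 0.001, 0.111]
force: [0.4, -0.3, -1.9]
grip_width: 0.404
grasp_force: 40.4
t: 21.8
eef_pos: [602.3, -262.7, 132.1]
orientation: [-3.142, 0.0, 0.111]
force: [-0.7, -0.4, -2.2]
grip_width: 0.406
grasp_force: 40.4
```

```bash
python3 -m handwheel '0.3 0 0 1.5 0;0.3 0 0 1 0;0.3 0 0 0 0'; python3 -m handwheel '0.3 0 0 0.6 0;0.3 0 0 0 0'
```

```text
t: 22.18
eef_pos: [602.4, -262.7, 129.7]
orientation: [-3.142, 0.0, 0.111]
force: [-0.1, -0.4, -2.8]
grip_width: 0.403
grasp_force: 40.4
t: 22.42
eef_pos: [602.4, -262.7, 129.2]
orientation: [3.142, 0.0, 0.111]
force: [0.2, 0.4, -2.2]
grip_width: 0.402
grasp_force: 40.4
```

```bash
python3 -m handwheel '0.3 0 0 0.5 0;0.3 0 0 0 0'; python3 -m handwheel '0.3 0 0 0.5 0;0.3 0 0 0 0'
```

```text
t: 22.68
eef_pos: [602.6, -262.7, 129.0]
orientation: [3.142, -0.0, 0.111]
force: [-0.5, 0.6, -0.1]
grip_width: 0.402
grasp_force: 40.6
t: 22.92
eef_pos: [602.8, -262.8, 128.8]
orientation: [3.141, -0.001, 0.111]
force: [-2.0, 1.3, 4.5]
grip_width: 0.408
grasp_force: 41.1
```

```bash
python3 -m handwheel '0.5 0 0 0 0;0.6 0 0 0 0;0.8 0 0 0 0;1 0 0 0 0;1 0 0 -10 0;1 0 0 -25 0;1 0 0 -40 0;1 -2 -15 0 0;1 -4 -30 0 0;1 -7 -50 0 0' >/dev/null;python3 -m handwheel '1 -7 -50 0 0;1 -7 -50 0 0;1 -7 -50 0 0;1 -7 -50 0 0;1 -7 -50 0 0;1 -4 -20 0 0;1 -2.3 -10.4 0 0;1 0 0 0 0;1 0 0 0 0;1 0 0 0 0'
python3 - <<'E'
from h import *
from plant import *
c=get_calibration("wrist");p,d=grab_frame("wrist");np.savez("wrist7.npz",p=p,d=d,**c)
hubs("wrist7.npz",[(507,104.5,0)]);s=state();print(s['eef_pos'],s['q'])
for n in("scene","side"):
    c=get_calibration(n);p,d=grab_frame(n);np.savez(n+"7.npz",p=p,d=d,**c);hubs(n+"7.npz",[(603,-263,0)])
E
```

```text
t: 25.42
eef_pos: [507.2, 103.2, 203.2]
orientation: [3.141, -0.0, 0.109]
force: [0.9, 0.1, -0.2]
grip_width: 0.999
grasp_force: 0.0
tip ((512.875732421875, 105.26284790039062), (32.53350067138672, 89.69713592529297), 8.788813591003418) 294.8 flange [507.4 104.3] [57.3 58.1] 117.4
[507.18563826 103.40139051 203.20912965] [-0.59912187  0.37388471  0.38702412  1.93871234 -0.18208837  0.86258823
 -1.57887687]
tip ((604.595703125, -260.89801025390625), (11.323805809020996, 9.794571876525879), 87.61820220947266) 159.0 flange [ 604.  -261.2] [57.2 59.1] 117.0
tip ((601.0253295898438, -262.7076721191406), (7.4428606033325195, 10.222893714904785), 0.810252845287323) 158.0 flange [ 600.9 -263. ] [57.3 58.1] 117.0
```

```bash
python3 -m handwheel '1 0.3 -0.4 28 0;1 0 0 20 0;1 0 0 15 0;1 0 0 8 0;1 0 0 3.3 0;0.5 0 0 0 0;0.5 0 0 0 0;0.45 0 0 0 0;0.35 0 0 0 0;0.3 0 0 0 0' 40 >/dev/null;python3 -m handwheel '0.3 0 0 0 0;0.3 0 0 0 0;0.3 0 0 0 0' 40; python3 -m handwheel '0.3 0 0 -4 0;0.3 0 0 -5 0;0.3 0 0 -5 0;0.3 0 0 -5 0;0.3 0 0 -6 0';  python3 -m handwheel '0.3 0 0 -15 0;0.3 0 0 -30 0;0.3 0 0 -30 0;0.3 0 0 -30 0;0.3 0 0 -20 0;0.3 0 0 -5 0;0.3 0 0 0 0;0.3 0 0 0 0'
```

```text
t: 27.2
eef_pos: [507.6, 104.8, 129.4]
orientation: [-3.141, -0.001, 0.111]
force: [-0.7, -0.1, 5.5]
grip_width: 0.401
grasp_force: 39.6
t: 27.82
eef_pos: [507.0, 104.8, 154.3]
orientation: [3.142, 0.0, 0.111]
force: [-0.4, 1.0, -2.0]
grip_width: 0.408
grasp_force: 40.2
t: 28.82
eef_pos: [506.6, 104.6, 283.0]
orientation: [3.141, 0.002, 0.111]
force: [-0.1, -0.3, -2.2]
grip_width: 0.406
grasp_force: 40.3
```

```bash
python3 -m handwheel '0.3 -5 15 0 0;0.3 -10 30 0 0;0.3 -15 45 0 0;0.3 -15 45 0 0;0.3 -15 45 0 0;0.3 -15 45 0 0;0.3 -15 45 0 0;0.3 -15 45 0 0;0.3 -10 30 0 0;0.3 -6 20 0 0' >/dev/null;python3 -m handwheel '0.3 -3.6 10.9 0 0;0.3 0 0 20 0;0.3 0 0 40 0;0.3 0 0 35 0;0.3 0 0 15 0;0.3 0 0 5 0;0.3 0 0 0 0;0.3 0 0 0 0;0.3 0 0 0 0'
python3 - <<'E'
from h import *
from plant import *
s=state();z=s['eef_pos'][2]-129;print(s['eef_pos'],s['q'])
for n in("wrist","side","scene"):
    c=get_calibration(n);p,d=grab_frame(n);np.savez(n+"8.npz",p=p,d=d,**c)
    hubs(n+"8.npz",[(424,-283,z)])
holes("side8.npz",[(424,-283.5),(513.5,-273.5)]);holes("wrist8.npz",[(513.5,-273.5)])
E
```

```text
t: 31.2
eef_pos: [425.4, -282.8, 169.6]
orientation: [3.141, -0.001, 0.111]
force: [0.3, -0.4, -2.4]
grip_width: 0.402
grasp_force: 40.4
[ 425.42033331 -282.78310125  169.62190561] [ 0.04751572  0.44468056  0.5719033   1.99045542 -0.33214731  0.79669633
 -0.64964685]
tip ((429.5916442871094, -282.4208984375), (34.46159744262695, 89.97933197021484), 5.866379737854004) 261.4 flange [ 426.  -283.5] [56.7 57. ] 157.5
tip ((416.1318664550781, -288.5517272949219), (70.75912475585938, 83.81591796875), 38.81514358520508) 523.3 flange [ 424.8 -283.2] [57.4 59.1] 157.3
tip ((439.2209777832031, -280.1541442871094), (58.69435119628906, 88.28251647949219), 13.528066635131836) 457.7 flange [ 431.2 -280. ] [48.6 56.4] 156.8
hole (424, -283.5) (340, 404) deep px 88 dark [ 16  18  13  12 118] [339.9 405.4] [ 422.9 -283.5   45. ]
hole (513.5, -273.5) (385, 368) deep px 64 dark [16 19 12  9 87] [384.8 369.1] [ 512.3 -273.3   45. ]
hole (513.5, -273.5) (321, 110) deep px 454 dark [ 10  11  24  25 477] [321. 111.] [ 513.3 -273.3   45. ]
```

```bash
python3 -m handwheel '0.3 -1.9 0 8 0;0.3 0 0 6 0;0.3 0 0 4 0;0.3 0 0 4 0;0.3 0 0 4 0;0.3 0 0 0 0'; python3 -m handwheel '0.3 0 0 4 0;0.3 0 0 4 0;0.3 0 0 2 0;0.3 0 0 0 0;0.3 0 0 0 0'
```

```text
t: 32.1
eef_pos: [422.9, -282.7, 142.6]
orientation: [-3.141, 0.0, 0.111]
force: [0.7, -0.1, -1.6]
grip_width: 0.407
grasp_force: 40.4
t: 32.72
eef_pos: [423.1, -282.9, 133.0]
orientation: [3.141, -0.0, 0.111]
force: [-0.8, -0.6, -0.8]
grip_width: 0.403
grasp_force: 40.4
```

```bash
python3 -m handwheel '0.3 0 0 1.5 0;0.3 0 0 1 0;0.3 0 0 0 0;0.3 0 0 0 0'; python3 -m handwheel '0.3 0 0 0.5 0;0.3 0 0 0 0'; python3 -m handwheel '0.3 0 0 0.5 0;0.3 0 0 0 0'
```

```text
t: 33.22
eef_pos: [423.1, -282.8, 130.4]
orientation: [3.142, -0.0, 0.111]
force: [-0.0, 0.8, -2.0]
grip_width: 0.403
grasp_force: 40.4
t: 33.48
eef_pos: [423.0, -282.8, 129.9]
orientation: [-3.142, 0.0, 0.111]
force: [-0.6, 0.5, -3.6]
grip_width: 0.404
grasp_force: 40.4
t: 33.72
eef_pos: [423.1, -282.8, 129.5]
orientation: [3.142, -0.0, 0.111]
force: [-0.8, 0.0, -0.1]
grip_width: 0.405
grasp_force: 40.7
```

```bash
python3 -m handwheel '0.3 0 0 0.5 0;0.3 0 0 0 0'; python3 -m handwheel '0.5 0 0 0 0;0.6 0 0 0 0;0.8 0 0 0 0;1 0 0 0 0;1 0 0 -10 0;1 0 0 -25 0;1 0 0 -40 0;1 0 0 -40 0;1 0 0 0 0;1 0 0 0 0'
python3 - <<'E'
from h import *
from plant import *
ps=[]
for n in("wrist","side","scene"):
    c=get_calibration(n);p,d=grab_frame(n);np.savez(n+"9.npz",p=p,d=d,**c)
    print(n);hubs(n+"9.npz",[(423.5,-283,0),(603,-263,0),(485,227.3,0)]);ps.append(p)
cv2.imwrite("pics/fin.png",np.hstack([cv2.resize(ps[1][140:460,180:500,::-1],(400,400)),cv2.resize(ps[2][150:400,140:500,::-1],(400,400))]))
E
```

```text
t: 33.98
eef_pos: [423.4, -282.9, 129.4]
orientation: [3.142, -0.001, 0.111]
force: [-0.9, 1.7, 6.0]
grip_width: 0.403
grasp_force: 41.2
t: 35.22
eef_pos: [422.9, -282.5, 243.8]
orientation: [-3.141, -0.0, 0.111]
force: [-0.3, 0.5, -1.1]
grip_width: 1.0
grasp_force: 0.0
wrist
tip ((427.70782470703125, -282.68658447265625), (33.01548767089844, 89.249755859375), 6.3428473472595215) 335.4 flange [ 423.4 -283.3] [57.4 57.9] 117.4
(603, -263, 0) few 0 351
(485, 227.3, 0) few 0 0
side
tip ((416.569091796875, -285.8756408691406), (68.76374053955078, 87.05608367919922), 29.59979820251465) 523.1 flange [ 422.4 -283.8] [57.1 58.2] 117.5
tip ((601.170166015625, -262.67645263671875), (10.11764144897461, 7.613652229309082), 81.63040924072266) 158.0 flange [ 601.7 -262.3] [57.3 59.5] 117.1
tip ((483.05303955078125, 226.6977081298828), (8.495617866516113, 12.730960845947266), 34.075096130371094) 157.7 flange [483.9 226. ] [55.9 59.4] 116.6
scene
tip ((435.02947998046875, -280.2096252441406), (64.31340789794922, 89.63140869140625), 13.849032402038574) 464.8 flange [ 425.1 -282.9] [57.3 60.8] 116.8
tip ((603.8649291992188, -261.5782165527344), (10.48460865020752, 11.504101753234863), 0.2434147298336029) 158.2 flange [ 604.  -261.7] [57.1 59.6] 116.9
tip ((486.1098327636719, 228.89210510253906), (8.661151885986328, 12.550544738769531), 20.218931198120117) 158.3 flange [486.8 228. ] [56.7 60. ] 116.9
```

View pics/fin.png

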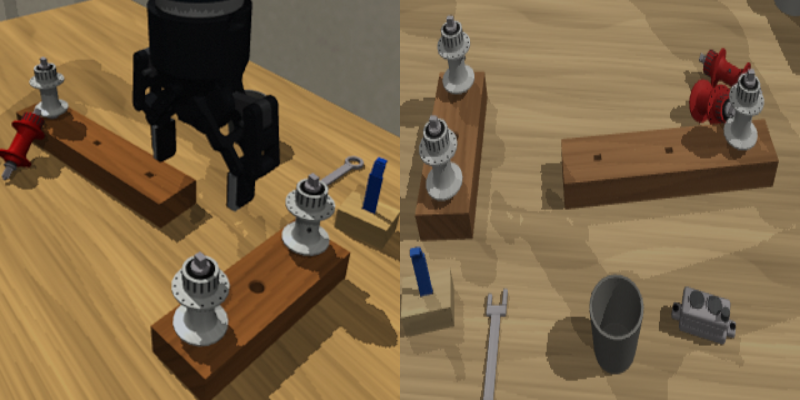

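The final view shows two hubs upright and fully home in the end holes of the block, with flange heights of about 117 mm, the same as in the holder. The sound hub is still standing in its slot. The side view shows the grease port at (310,228), facing round to the camera, so that shell was turned. The robot touches nothing.

```bash
python3 -c "
from plant import *
print(finish_job())"
```

```text
the job is handed in; nothing more can be done
None
```

I turned all three hubs about 1.27 rad: the y = -125 and y = 0 hubs dragged (about 0.26 N m) and now stand fully home in the rebuild block's end holes, while the sound y = +125 hub stays in the holder; the two red look-alikes, standing in the first picture, were already lying down at 0.85 s, before the arm had come near them, and I left them as they lay.

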